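Clear an offcut from the jig's T-slot

ROBOT

A 7-joint arm with a two-finger parallel gripper is mounted at the origin on the work surface. World frame = base frame: x ahead of the robot, y to its left, z up, the work surface at z = 0. Lengths are in m, angles in rad, forces in N, time in s.
With the tool pointing down it reaches from about 0.425 to 0.925 m from the base axis. Payload 6.8 kg.
Tool frame: the origin (TCP) lies between the finger pads; the fingertips stand 22 mm ahead of it and the grasp point (between the pads) lies 3 mm ahead of it; z points along the fingers, y is the direction in which the jaws open and shut (so a half turn about z gives the same grasp; the last joint's range is limited). The gripper opens to 85 mm and grips with 20 to 120 N. Pads are 22 mm wide; open, the fingers measure 114 mm over their backs; the gripper's body (76 mm by 85 mm) begins 54 mm behind the grasp point. The pads swing forward as they close: fully open they stand 13 mm farther back than shut.
Start: joints at [1.183, 0.477, 0.022, 1.555, -0.011, 1.109, -0.083], TCP at [0.186, -0.649, 0.253] pointing down, gripper open.
Joint ranges: [-2.96, 2.96], [-0.34, 2.1], [-1.41, 1.46], [0.24, 2.44], [-1.37, 4.51], [0.17, 1.92], [-2.96, 2.96]. Speed limits (rad/s): [2.39, 2.39, 3.14, 3.14, 3.14, 3.14, 3.14].

INTERFACE

Orientations are given as a unit quaternion [w, x, y, z].
In Python, from station import bot gives the robot as it stands. The module is installed in compiled form; this text tells all that it offers.
- The arm moves only by the tool drive_tool, never from a script. Its argument "series" is one flat list of numbers, 7 for each row, row after row: the opening, from -1 (shut) to 1 (fully open), then the shift along the tool's x, y, z in mm, then the turn, a rotation vector about the tool's x, y, z in rad. In form: [jaw, x, y, z, wx, wy, wz, jaw, x, y, z, wx, wy, wz, ...]. A call has 1 to 12 rows; each row shifts and turns the commanded pose from where the row before left it, along the tool's axes as they then stand; what a row does not reach is not made up. A row lasts 1/8 s, in which the tool goes at most 62.5 mm and 10.7 degrees, less where a joint would pass 70% of its speed; a pose out of reach is approached as far as the arm can. A call with a gripper value outside its range is refused whole. The fingers move at their own pace and stop on an object; "force" is the grip in N (left out, the last holds). Time passes only in rows, so rows that do not move let the fingers close. It gives the time, the measured TCP pose, the force and the opening at its end, in the units of the state.
- bot.get_obs(): the state, without advancing time (a new reading comes with each control period).
- bot.read_camera(name): name is "side" or "top"; returns a dict with "pixels" (400x640x3 uint8, blue, green, red), "camera_matrix" (3x3 intrinsics, pixels), "rvec" (rotation vector, rad) and "tvec" (3), from world to camera coordinates, as OpenCV has them. Camera axes: x right, y down, z forward; pixel columns grow to the right and rows downward; lengths in m; the calibration is good to about 2 mm. A picture is of the moment at which its call begins. There is no depth.
- bot.hand_in(): hands the job in, once; it reports no verdict.
The state is a dict: "t": time; "q": joint angles; "joint_vel": joint speeds; "joint_torque": joint torques, N m; "eef_pos": TCP position; "tool_rot": TCP orientation; "contact_force": force on the tool from outside, world axes, zero at the start; "torque": the same for the moment, N m; "gripper_width": opening from 0.0 (shut) to 1.0 (fully open).
Only numpy, scipy, OpenCV 4.12 (cv2) and the standard library are available. Lean on these libraries where they do the work, as an engineer would, in place of code of your own. Each camera call takes 0.05 s, during which the arm holds its last target. There are 200 camera calls.

TASK

A wooden offcut is caught in one of the two T-slots of the plywood jig. Lift the slot scraper out of its cradle by the middle of its bar, lay it flat on the jig's bare landing with its nose in the near mouth of that blocked slot and let go; then take it by its upright handle and push it along the slot, handle right up to the rails, so that the offcut is driven out of the far end into the steel tray. Push the offcut with the scraper only, never with the gripper; leave the scraper lying in the slot, and leave the clamp nut in the other slot and everything else on the bench alone.

Things in the scene. Friction and masses are not known exactly. Their poses are not given: they have to be found in the camera images.
- jig: Fixed plywood board, 35 mm high, with aluminium slot rails. Origin: underside (bench level); x runs along it from landing to tray, y across, z up. Board x -190 to +165, y -60 to +60 mm. Bare landing up to x = +20 mm; from there (mouths) to +165 mm (far open ends, at the tray) rails, top 56 mm above the bench, form two through T-slots along x, centred at y = +30 and -30 mm.
- mouth_a (a point): Centre of the floor at the near mouth (jig x = 20 mm) of the slot at y = +30 mm; axes as the jig. Slot floors are level with the landing, 35 mm above the bench; lower channel 30 mm wide, 13 mm high; above it a neck 16 mm wide between lips 8 mm thick.
- mouth_b (a point): The same for the slot at y = -30 mm.
- offcut: Plain wooden offcut 70 x 25 x 9 mm lying lengthwise in the lower channel of one of the two slots, trapped under the lips but free to slide when pushed; seen through the neck against the dark slot floor. Which slot is found from its position. Origin: centre of its underside, x along its length.
- slot_nut: Steel clamp nut with a black knob (30 mm across, top 48 mm above the slot floor, 83 mm above the bench), sitting loose in the other slot. Origin: centre of its underside. Leave it.
- tray: Fixed shallow steel tray 150 x 150 mm, 28 mm high, 4 mm walls and floor, 3 mm beyond the jig's far end and turned with it. Origin: centre of its underside.
- cradle: Fixed wooden cradle holding the scraper: base 215 x 60 x 10 mm; at its -x end a stall of 8 mm walls (sides and back, open in front and above, as high as the handle: 65 mm above the bench) round the scraper's handle with 8 mm room, so the handle cannot be gripped there. Origin: underside, below the scraper's origin, same axes.
- scraper: Loose steel slot scraper, 190 mm long, about 300 g. Origin: mid-length, underside; x from handle to nose, z up. Starts in the cradle, underside 10 mm above the bench; lift straight up 65 mm or more to clear the stall. Bare bar 12 mm wide, 17 mm high from x = -70 to +35 mm (balances near x = 0: carry it here). In a slot the bar stays below the rails' top.
- scraper_nose (a point): Tip of the scraper's nose at its underside, 95 mm ahead of its origin. The T-shaped shoe, 60 mm long behind the nose, is 26 mm wide (20 mm over the first 12 mm) and 10 mm high, with the 12 mm bar on top up to 17 mm.
- scraper_handle (a point): Middle of the scraper's dark wooden handle block, at x = -82 mm, 40 mm above the scraper's underside. The block is 24 x 24 mm, upright, its top 55 mm above the underside; under it a foot 26 mm wide, 10 mm high. With its front face (x = -70 mm) against the rails the nose stands 20 mm out of the slot's far end.
- hammer: Bystander: claw hammer lying on the bench. Leave it.
- screwdriver: Bystander: screwdriver lying on the bench. Leave it.
- glue: Bystander: white glue bottle, 60 mm across, 150 mm tall, standing. Leave it.
- strip: Bystander: wooden strip 180 x 22 x 12 mm lying on the bench. Leave it.
- short_strip: Bystander: wooden strip 90 x 30 x 15 mm lying on the bench. Leave it.
- block: Bystander: wooden block 100 x 60 x 40 mm. Leave it.
- square: Bystander: try square lying on the bench, 120 mm wooden stock, 140 mm steel blade. Leave it.
There are look-alikes about, which are no part of the job. Leave any orange look-alike of the tray alone.

How it is judged:
By the outcome, as a careful person would: the job done as asked, in the order asked, and still so for the second after the job is handed in, with the robot touching nothing.
It also fails if it takes over 48 s, if anything falls off the work surface, if the arm or the gripper's body presses on something with over 40 N, if the wrist force passes 120 N, or if a joint passes its speed limit or range.

## Working session

There is one attempt and no reset: what is moved stays moved. The work goes in short steps, Python scripts to look and compute and a tool call to move; the robot and the scene stay as the last step left them, time stands still between calls to the robot, and variables do not carry over. Pictures are saved under pics/ and viewed, about 8 in all and at most 12, crops included, and the job is handed in when it is done.

Besides the shell and the picture viewer there is one more tool, called after "Emit:" by a JSON object that holds its "method" and its "body". drive_tool: Moves the arm, as the interface text tells. Its arguments: {"type":"object","properties":{"series":{"type":"array"},"force":{"type":"number"}},"required":["series"]}

```bash
mkdir -p pics
cat > h.py <<'E'
import numpy as np, cv2
from station import bot
def cam(n):
    c=bot.read_camera(n); R=cv2.Rodrigues(np.array(c["rvec"],float))[0]; t=np.array(c["tvec"],float).reshape(3)
    return np.array(c["pixels"]),np.array(c["camera_matrix"],float),R,t
def ray(C,uv,z):
    _,K,R,t=C; o=-R.T@t; d=R.T@np.linalg.solve(K,np.array([uv[0],uv[1],1.]))
    return o+d*(z-o[2])/d[2]
def proj(C,P):
    _,K,R,t=C; p=K@(R@np.array(P,float)+t); return p[:2]/p[2]
E
python3 - <<'E'
from h import *
for n in("top","side"):
    C=cam(n); cv2.imwrite(f"pics/{n}0.png",C[0]); cv2.imwrite(f"pics/{n}0b.png",cv2.resize(C[0],(800,500),interpolation=cv2.INTER_CUBIC))
    print(n,-C[2].T@C[3],C[1][0,0],C[2].round(2).tolist())
o=bot.get_obs();print(o)
E
```

```text
top [ 0.22268629 -0.03714956  1.39704723] 402.5785072482967 [[0.1, -1.0, -0.0], [-0.97, -0.1, -0.21], [0.21, 0.02, -0.98]]
side [0.12980381 0.79784139 1.0880238 ] 475.3292271968465 [[-0.89, -0.45, 0.01], [-0.34, 0.67, -0.66], [0.29, -0.59, -0.75]]
{'t': 0.1, 'q': array([ 1.1829289 ,  0.47772563,  0.02235424,  1.55633218, -0.01150963,
        1.10929252, -0.08310243]), 'joint_vel': array([ 5.16396021e-04, -2.40172665e-03, -8.61077305e-04, -1.80974299e-03,
        8.97084352e-06,  1.85662925e-03, -4.05810837e-04]), 'joint_torque': array([ 4.55069370e-03, -5.97766435e+01,  1.61404364e+00, -2.81956905e+01,
        1.29159138e-02,  5.08421494e-03, -5.73799738e-06]), 'eef_pos': array([ 0.18624346, -0.64829151,  0.25242625]), 'tool_rot': array([-7.96707039e-04,  9.90231663e-01,  1.39429516e-01, -1.70301987e-04]), 'contact_force': array([-0.48447029, -0.18133885, -0.36865206]), 'torque': array([ 0.03630253, -0.00888231,  0.05283309]), 'gripper_width': 0.9991640724184075}
```

View pics/top0.png

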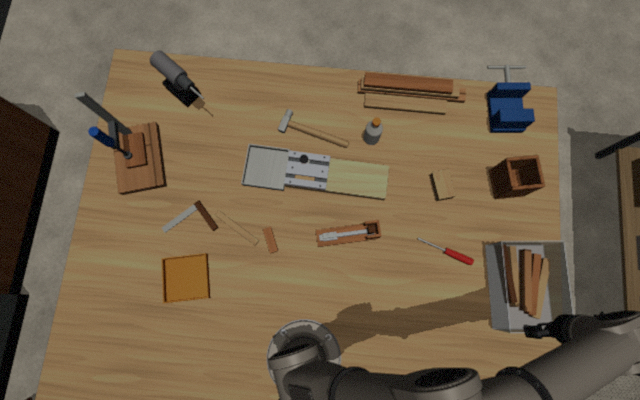

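View pics/side0.png

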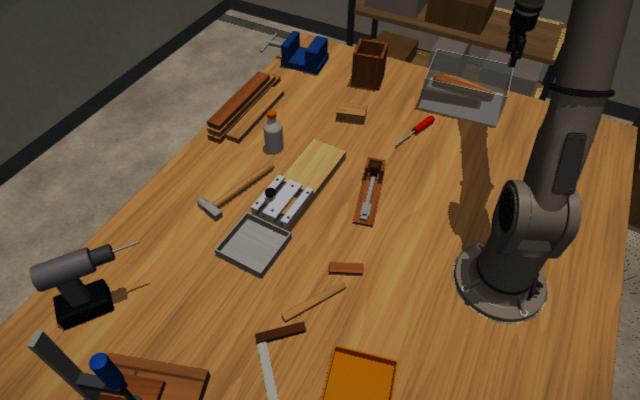

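Top view: jig with landing to the right and tray to the left (board about (248–390, 147–198)). The knob is at (305,158) and the cradle at (317–381, 222–245). I'll zoom in.

Run:
```python
import cv2,numpy as np
a=cv2.imread("pics/top0.png")[135:255,235:400]; b=cv2.imread("pics/side0.png")[130:280,205:395]
a=cv2.resize(a,None,fx=4.8,fy=4.8,interpolation=cv2.INTER_CUBIC);b=cv2.resize(b,None,fx=4,fy=4,interpolation=cv2.INTER_CUBIC)
g=lambda i:np.clip((i/255.)**.7*255*1.1,0,255).astype(np.uint8)
cv2.imwrite("pics/a.png",g(a));cv2.imwrite("pics/b.png",g(b))
```

```text
(no output)
```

View pics/a.png

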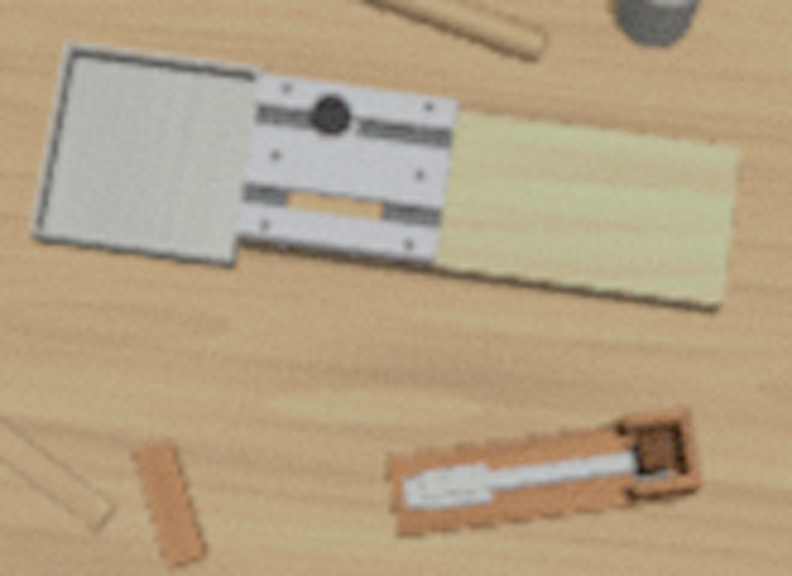

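View pics/b.png

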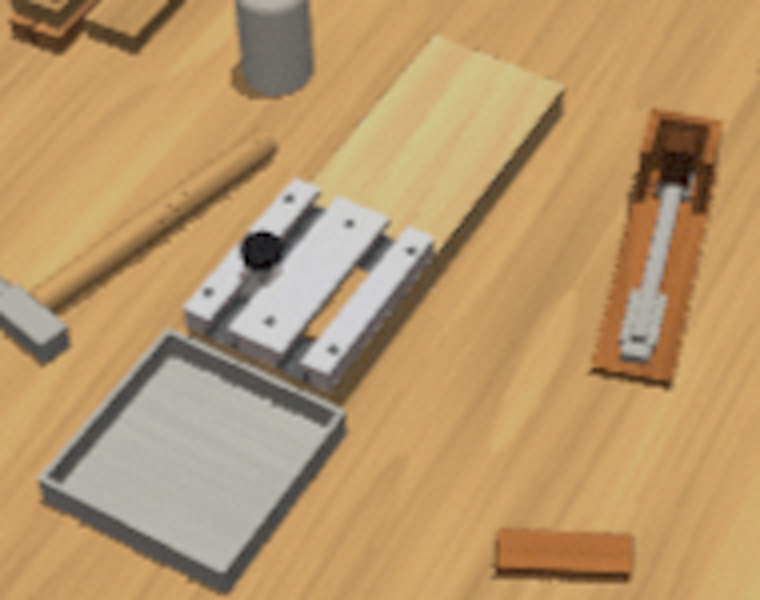

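Offcut is in the near-robot slot (jig y=+30, mouth_a); the nut is in the other. Next I'll measure the jig and scraper poses from both views.

```bash
cat > m.py <<'E'
from h import *
C={n:cam(n) for n in("top","side")}
o={"top":(235,135,4.8),"side":(205,130,4.)}
def P(n,x,y,z): 
    ox,oy,f=o[n]; return ray(C[n],((x+.5)/f-.5+ox,(y+.5)/f-.5+oy),z)*1000
def show(n,l,z):
    r=[P(n,x,y,z) for x,y in l]; print(n,[p[:2].round(1).tolist() for p in r]); return np.array(r)
print("rails: far/near mouth, tray far/near")
show("top",[(458,98),(436,264),(258,72),(238,240)],.056)
show("side",[(318,187),(433,235),(187,312),(330,378)],.056)  
print("landing end"); show("top",[(740,147),(720,305)],.035); show("side",[(438,38),(563,90)],.035)
print("knob"); show("top",[(331,115)],.083); show("side",[(262,250)],.083)
print("handle top"); show("top",[(658,447)],.065); show("side",[(681,137)],.065)
print("nose, bar"); show("top",[(405,491)],.022); show("top",[(500,480),(630,462)],.027)
show("side",[(638,358)],.010); show("side",[(653,285),(675,190)],.027)
# masks
for n in C:
    im=C[n][0].astype(int); hsv=cv2.cvtColor(C[n][0],cv2.COLOR_BGR2HSV)
    lowsat=((hsv[...,1]<55)&(hsv[...,2]>100)).astype(np.uint8)
    k,lab,st,ce=cv2.connectedComponentsWithStats(lowsat)
    x0,y0=o[n][:2]
    for i in range(1,k):
        if st[i,4]>30 and x0-5<ce[i,0]<x0+190 and y0-5<ce[i,1]<y0+150:
            pts=np.argwhere(lab==i)[:,::-1].astype(np.float32); print(n,st[i],ce[i].round(1),[np.round(v,1) for v in cv2.minAreaRect(pts)])
E
python3 m.py
```

```text
rails: far/near mouth, tray far/near
top [[684.0, -21.6], [558.5, -17.7], [689.6, 125.6], [562.3, 125.3]]
side [[661.6, -23.6], [563.3, -20.4], [683.0, 123.3], [565.0, 128.2]]
landing end
top [[673.9, -231.3], [553.5, -224.5]]
side [[668.8, -231.0], [551.9, -222.6]]
knob
top [[653.3, 66.9]]
side [[652.3, 68.8]]
handle top
top [[440.8, -184.1]]
side [[438.6, -188.3]]
nose, bar
top [[398.4, -11.1]]
top [[412.2, -77.9], [434.2, -169.2]]
side [[396.0, -19.1]]
side [[409.2, -73.8], [432.0, -169.7]]
top [ 241  144   90   46 2686] [282.7 168. ] [array([285.7, 168.8]), array([85., 41.]), np.float64(8.1)]
top [319 229  48  12 254] [338.9 234.6] [array([342.5, 234.1]), array([ 7.8, 47.7]), np.float64(81.9)]
side [264 120  17  13 145] [272.4 127. ] [array([272.2, 127. ]), array([11.2, 16.2]), np.float64(73.3)]
side [268 175  17  14 105] [276.  181.6] [array([275.9, 181.9]), array([ 6.6, 18. ]), np.float64(40.6)]
side [360 177  15  42 213] [367.3 200.6] [array([368.1, 197.4]), array([ 8.2, 42.4]), np.float64(14.0)]
side [262 179  40  39 607] [281.6 198.3] [array([281.5, 198. ]), array([14.5, 46.2]), np.float64(38.7)]
side [280 187  33  36 315] [296.3 204.7] [array([296.3, 204.6]), array([ 7.6, 44.3]), np.float64(38.2)]
side [251 191  15  19 120] [259.1 201.2] [array([259.7, 200.8]), array([ 6.8, 20.6]), np.float64(39.8)]
side [198 198  23  18 169] [208.9 206.2] [array([208.5, 205.7]), array([24.5,  7.5]), np.float64(39.3)]
side [244 213  35  15  44] [262.  219.5] [array([261.6, 219.5]), array([36.1,  3.6]), np.float64(20.0)]
side [ 215  217   76   56 2010] [253.3 245. ] [array([252.6, 241. ]), array([50.6, 58.4]), np.float64(36.9)]
```

```bash
cat >> h.py <<'E'
from scipy.spatial.transform import Rotation as Ro
def pose():
    o=bot.get_obs(); q=np.array(o["tool_rot"]); return np.array(o["eef_pos"])*1000,Ro.from_quat(q[[1,2,3,0]]),o
def target(deg):  # tool x at world angle deg, z down
    a=np.radians(deg); c,s=np.cos(a),np.sin(a); return Ro.from_matrix(np.array([[c,s,0],[s,-c,0],[0,0,-1.]]))
def plan(p,deg,n):
    p0,R0,o=pose(); w=(R0.inv()*target(deg)).as_rotvec(); R=R0; d=(np.array(p,float)-p0)/n
    print("t",round(o["t"],2),"at",p0.round(1),"yaw",np.degrees(np.arctan2(*R0.as_matrix()[[1,0],0])).round(2),"F",np.round(o["contact_force"],1),"gw",round(o["gripper_width"],3))
    for i in range(n):
        print((R.inv().apply(d)).round(1).tolist(),(w/n).round(4).tolist()); R=R*Ro.from_rotvec(w/n)
E
python3 - <<'E'
from h import *
C=cam("top"); g=cv2.cvtColor(C[0],cv2.COLOR_BGR2GRAY).astype(np.float32)
ex=np.array([.0375,.9993,0]); ey=np.array([-.9993,.0375,0]); o=np.array([.619,-.0377,0])
def prof(ys,x0,x1,z):
    xs=np.linspace(x0,x1,15); return [np.mean([cv2.getRectSubPix(g,(1,1),tuple(map(float,proj(C,o+ex*x+ey*y+[0,0,z]))))[0,0] for x in xs]) for y in ys]
ys=np.arange(-.07,.071,.003)
for a,b in((.03,.05),(.14,.155)):
    print((a,b)); print([(round(y*1e3),int(v)) for y,v in zip(ys,prof(ys,a,b,.056))])
xs=np.arange(0,.18,.004)
print([(round(x*1e3),int(prof([.03],x-.0001,x+.0001,.047)[0])) for x in xs])
for n,uv in(("top",(373,138)),("side",(274,150))): 
    print("glue",ray(cam(n),uv,.0))
plan((421,-106,150),103.4,12)
E
```

```text
(0.03, 0.05)
[(-70, 116), (-67, 117), (-64, 126), (-61, 138), (-58, 135), (-55, 129), (-52, 136), (-49, 144), (-46, 146), (-43, 135), (-40, 102), (-37, 73), (-34, 68), (-31, 72), (-28, 82), (-25, 116), (-22, 140), (-19, 147), (-16, 147), (-13, 147), (-10, 147), (-7, 140), (-4, 131), (-1, 133), (2, 140), (5, 147), (8, 146), (11, 147), (14, 147), (17, 134), (20, 100), (23, 67), (26, 67), (29, 75), (32, 85), (35, 114), (38, 139), (41, 148), (44, 144), (47, 134), (50, 130), (53, 134), (56, 123), (59, 92), (62, 57), (65, 48), (68, 60), (71, 90)]
(0.14, 0.155)
[(-70, 113), (-67, 117), (-64, 129), (-61, 138), (-58, 131), (-55, 127), (-52, 135), (-49, 142), (-46, 145), (-43, 131), (-40, 95), (-37, 72), (-34, 69), (-31, 75), (-28, 88), (-25, 122), (-22, 141), (-19, 146), (-16, 147), (-13, 147), (-10, 146), (-7, 135), (-4, 125), (-1, 131), (2, 140), (5, 145), (8, 147), (11, 147), (14, 147), (17, 131), (20, 95), (23, 64), (26, 67), (29, 74), (32, 92), (35, 121), (38, 141), (41, 147), (44, 142), (47, 129), (50, 128), (53, 132), (56, 118), (59, 86), (62, 55), (65, 49), (68, 66), (71, 93)]
[(0, 13
[... 428 characters left out ...]
 (160, 91), (164, 111), (168, 141), (172, 142), (176, 142)]
glue [ 0.78408618 -0.1720195   0.        ]
glue [ 0.7798311  -0.15683794  0.        ]
t 0.35 at [ 186.4 -648.7  253.1] yaw 16.03 F [-0.1  0.  -0.7] gw 1.001
[31.3, -38.1, 8.6] [-0.0, -0.0, -0.1271]
[35.9, -33.8, 8.6] [-0.0, -0.0, -0.1271]
[39.8, -29.0, 8.6] [-0.0, -0.0, -0.1271]
[43.2, -23.7, 8.6] [-0.0, -0.0, -0.1271]
[45.8, -18.0, 8.6] [-0.0, -0.0, -0.1271]
[47.8, -12.1, 8.6] [-0.0, -0.0, -0.1271]
[48.9, -5.9, 8.6] [-0.0, -0.0, -0.1271]
[49.3, 0.3, 8.6] [-0.0, -0.0, -0.1271]
[48.8, 6.6, 8.6] [-0.0, -0.0, -0.1271]
[47.6, 12.7, 8.6] [-0.0, -0.0, -0.1271]
[45.6, 18.6, 8.6] [-0.0, -0.0, -0.1271]
[42.9, 24.3, 8.6] [-0.0, -0.0, -0.1271]
```

Emit:
{"method": "drive_tool", "body": {"series": [1, 31.3, -38.1, 8.6, 0, 0, -0.1271, 1, 35.9, -33.8, 8.6, 0, 0, -0.1271, 1, 39.8, -29, 8.6, 0, 0, -0.1271, 1, 43.2, -23.7, 8.6, 0, 0, -0.1271, 1, 45.8, -18, 8.6, 0, 0, -0.1271, 1, 47.8, -12.1, 8.6, 0, 0, -0.1271, 1, 48.9, -5.9, 8.6, 0, 0, -0.1271, 1, 49.3, 0.3, 8.6, 0, 0, -0.1271, 1, 48.8, 6.6, 8.6, 0, 0, -0.1271, 1, 47.6, 12.7, 8.6, 0, 0, -0.1271, 1, 45.6, 18.6, 8.6, 0, 0, -0.1271, 1, 42.9, 24.3, 8.6, 0, 0, -0.1271], "force": 60}}

```text
t: 1.85
eef_pos: [0.4217, -0.1047, 0.1502]
tool_rot: [0.001, 0.618, 0.786, 0.0]
contact_force: [1.2, -0.6, 0.7]
gripper_width: 0.998
```

Emit:
{"method": "drive_tool", "body": {"series": [1, 0, 0, 0, 0, 0, 0]}}

```text
t: 1.98
eef_pos: [0.4224, -0.1024, 0.1501]
tool_rot: [-0.0, 0.617, 0.787, 0.001]
contact_force: [-0.3, -0.1, -0.9]
gripper_width: 1.004
```

Run:
```python
from h import *
plan((421,-106,60),103.4,4)
C=cam("top"); cv2.imwrite("pics/c.png",cv2.resize(C[0][200:270,290:400],None,fx=6,fy=6,interpolation=cv2.INTER_CUBIC))
```

```text
t 1.98 at [ 422.4 -102.4  150.1] yaw 103.85 F [-0.3 -0.1 -0.9] gw 1.004
[-0.8, -0.6, 22.5] [0.0003, -0.0003, 0.002]
[-0.8, -0.6, 22.5] [0.0003, -0.0003, 0.002]
[-0.8, -0.6, 22.5] [0.0003, -0.0003, 0.002]
[-0.8, -0.5, 22.5] [0.0003, -0.0003, 0.002]
```

Emit:
{"method": "drive_tool", "body": {"series": [1, -0.8, -0.6, 30, 0, 0, 0.002, 1, -0.8, -0.6, 30, 0, 0, 0.002, 1, -0.8, -0.6, 30, 0, 0, 0.002, 1, -0.8, -0.6, 15, 0, 0, 0.002, 0.3, 0, 0, 9, 0, 0, 0, 0.0, 0, 0, 0, 0, 0, 0]}}

```text
t: 2.78
eef_pos: [0.4194, -0.11, 0.0362]
tool_rot: [0.0, 0.623, 0.782, -0.0]
contact_force: [0.9, 0.7, 0.1]
gripper_width: 0.605
```

Emit:
{"method": "drive_tool", "body": {"series": [-0.3, 0, 0, 0, 0, 0, 0, -1, 0, 0, 0, 0, 0, 0, -1, 0, 0, 0, 0, 0, 0, -1, 0, 0, 0, 0, 0, 0, -1, 0, 0, 0, 0, 0, 0]}}

```text
t: 3.4
eef_pos: [0.4199, -0.1098, 0.0369]
tool_rot: [0.001, 0.623, 0.782, 0.0]
contact_force: [-1.8, 0.4, 6.6]
gripper_width: 0.121
```

Run:
```python
from h import *
plan((421,-106,35),103.4,1)
```

```text
t 3.4 at [ 419.9 -109.8   36.9] yaw 102.97 F [-1.8  0.4  6.6] gw 0.121
[3.5, 1.9, 1.9] [0.0011, 0.001, -0.0074]
```

Emit:
{"method": "drive_tool", "body": {"series": [-1, 0, 0, -10, 0, 0, 0, -1, 0, 0, -20, 0, 0, 0, -1, 0, 0, -25, 0, 0, 0, -1, 0, 0, -25, 0, 0, 0, -1, 0, 0, -20, 0, 0, 0, -1, 0, 0, -10, 0, 0, 0], "force": 90}}

```text
t: 4.15
eef_pos: [0.4195, -0.1098, 0.1473]
tool_rot: [0.001, 0.623, 0.782, 0.0]
contact_force: [0.6, -0.5, -2.8]
gripper_width: 0.107
```

Run:
```python
from h import *
plan((592.7-.043*80,-16.7-80-10,140),87.6,8)
C=[cam(n)[0] for n in("top","side")]
a=cv2.resize(C[0][130:260,290:400],None,fx=4,fy=4,interpolation=cv2.INTER_CUBIC);b=cv2.resize(C[1][110:240,310:400],None,fx=4,fy=4,interpolation=cv2.INTER_CUBIC)
cv2.imwrite("pics/d.png",np.hstack([a,b]))
```

```text
t 4.15 at [ 419.5 -109.8  147.3] yaw 102.95 F [ 0.6 -0.5 -2.8] gw 0.107
[-4.4, 20.8, 0.9] [0.0001, 0.0001, 0.0335]
[-3.7, 20.9, 0.9] [0.0001, 0.0001, 0.0335]
[-3.0, 21.0, 0.9] [0.0001, 0.0001, 0.0335]
[-2.3, 21.1, 0.9] [0.0001, 0.0001, 0.0335]
[-1.6, 21.2, 0.9] [0.0001, 0.0001, 0.0335]
[-0.9, 21.2, 0.9] [0.0001, 0.0001, 0.0335]
[-0.1, 21.2, 0.9] [0.0001, 0.0001, 0.0335]
[0.6, 21.2, 0.9] [0.0001, 0.0001, 0.0335]
```

View pics/d.png

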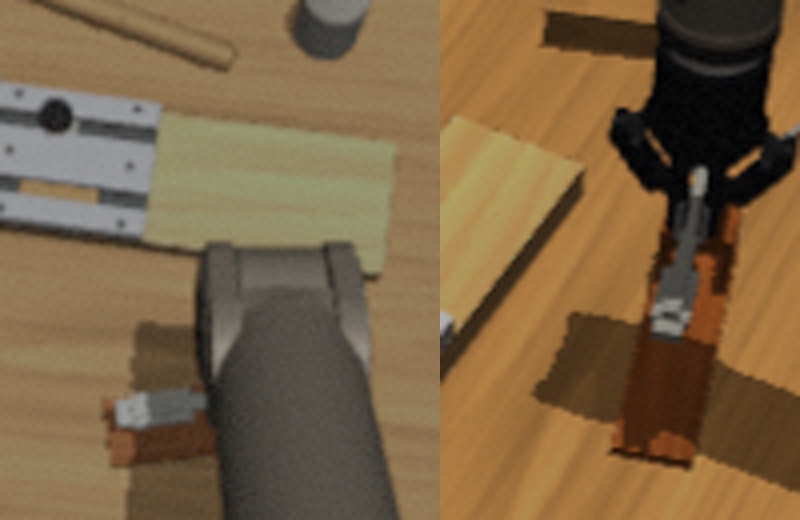

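Scraper is in the gripper, lifted out level. Next I carry it over the landing, nose about 10 mm short of the mouth.

Run:
```python
from h import *
plan((588,-125.7,125),87.6,8)
```

```text
t 4.25 at [ 419.7 -109.9  147. ] yaw 102.94 F [-0.5  0.1 -2.4] gw 0.112
[-6.6, 20.1, 2.8] [0.0002, 0.0001, 0.0335]
[-6.0, 20.3, 2.8] [0.0002, 0.0001, 0.0335]
[-5.3, 20.5, 2.8] [0.0002, 0.0001, 0.0335]
[-4.6, 20.6, 2.8] [0.0002, 0.0001, 0.0335]
[-3.9, 20.8, 2.8] [0.0002, 0.0001, 0.0335]
[-3.2, 20.9, 2.8] [0.0002, 0.0001, 0.0335]
[-2.5, 21.0, 2.8] [0.0002, 0.0001, 0.0335]
[-1.8, 21.1, 2.7] [0.0002, 0.0001, 0.0335]
```

Emit:
{"method": "drive_tool", "body": {"series": [-1, -6.6, 20.1, 2.8, 0, 0, 0.0335, -1, -6, 20.3, 2.8, 0, 0, 0.0335, -1, -5.3, 20.5, 2.8, 0, 0, 0.0335, -1, -4.6, 20.6, 2.8, 0, 0, 0.0335, -1, -3.9, 20.8, 2.8, 0, 0, 0.0335, -1, -3.2, 20.9, 2.8, 0, 0, 0.0335, -1, -2.5, 21, 2.8, 0, 0, 0.0335, -1, -1.8, 21.1, 2.8, 0, 0, 0.0335, -1, 0, 0, 0, 0, 0, 0, -1, 0, 0, 0, 0, 0, 0]}}

```text
t: 5.5
eef_pos: [0.5865, -0.1253, 0.1227]
tool_rot: [-0.001, 0.722, 0.692, -0.001]
contact_force: [-0.5, -0.3, -2.5]
gripper_width: 0.107
```

Run:
```python
from h import *
plan((588,-125.7,68),87.6,3)
```

```text
t 5.5 at [ 586.5 -125.3  122.7] yaw 87.64 F [-0.5 -0.3 -2.5] gw 0.107
[-0.1, 0.5, 18.2] [-0.0008, -0.0, 0.0002]
[-0.1, 0.5, 18.2] [-0.0008, -0.0, 0.0002]
[-0.1, 0.5, 18.2] [-0.0008, -0.0, 0.0002]
```

Emit:
{"method": "drive_tool", "body": {"series": [-1, 0, 0.5, 20, 0, 0, 0, -1, 0, 0.5, 20, 0, 0, 0, -1, 0, 0.5, 15, 0, 0, 0, -1, 0, 0, 0, 0, 0, 0, -1, 0, 0, 0, 0, 0, 0]}}

```text
t: 6.12
eef_pos: [0.5897, -0.1254, 0.0689]
tool_rot: [0.0, 0.722, 0.692, 0.0]
contact_force: [-0.1, 0.3, -2.7]
gripper_width: 0.107
```

Run:
```python
from h import *
plan((588,-125.7,64),87.6,1)
C={n:cam(n) for n in("top","side")}
a=cv2.resize(C["top"][0][150:210,280:370],None,fx=8,fy=8,interpolation=cv2.INTER_CUBIC)
b=cv2.resize(C["side"][0][155:240,260:360],None,fx=6,fy=6,interpolation=cv2.INTER_CUBIC)
cv2.imwrite("pics/e.png",a); cv2.imwrite("pics/f.png",b)
```

```text
t 6.12 at [ 589.7 -125.4   68.9] yaw 87.61 F [-0.1  0.3 -2.7] gw 0.107
[-0.3, -1.7, 4.9] [0.0004, -0.0001, 0.0002]
```

View pics/e.png

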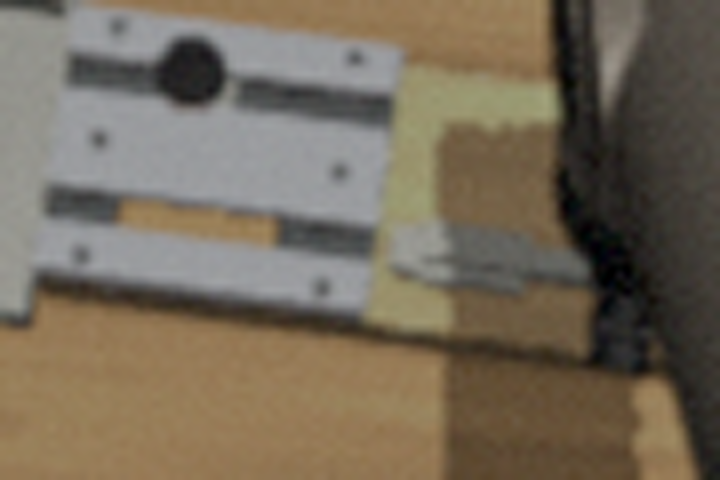

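View pics/f.png

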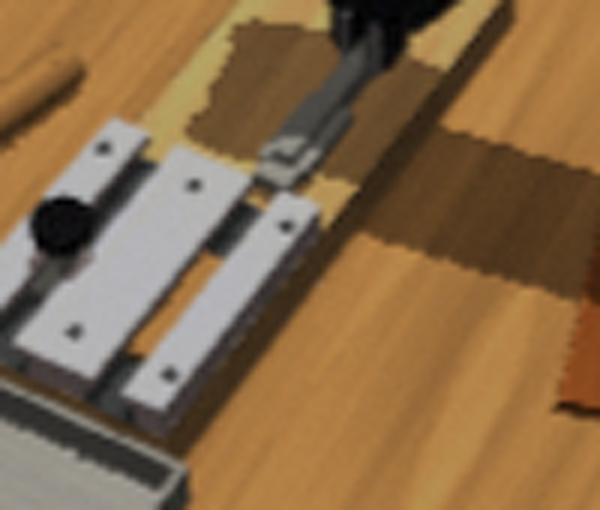

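Run:
```python
from h import *
C={n:cam(n) for n in("top","side")}
def P(n,x,y,z):
    ox,oy,f=(280,150,8) if n=="top" else (260,155,6)
    p=ray(C[n],((x+.5)/f-.5+ox,(y+.5)/f-.5+oy),z)*1000-[589.7,-125.4,0]
    c,s=np.cos(np.radians(87.6)),np.sin(np.radians(87.6)); return np.round([p[0]*c+p[1]*s,-p[0]*s+p[1]*c],1)  # along, left(jig y) rel TCP
print("top neck edges mouth",P("top",378,222,.056),P("top",373,253,.056),"tray end",P("top",52,186,.056),P("top",47,214,.056))
print("top nose edges",P("top",393,228,.052),P("top",391,270,.047)); 
print("side neck edges mouth",P("side",252,185,.056),P("side",277,197,.056),"tray",P("side",100,378,.056),P("side",127,397,.056))
print("side nose",P("side",258,158,.052),P("side",290,170,.052),"bar",P("side",372,55,.059))
g=cv2.cvtColor(C["top"][0],cv2.COLOR_BGR2GRAY)
print(g[174:188,326:352])
```

```text
top neck edges mouth [107.7  -8.3] [107.9   5.7] tray end [249.6  -4.7] [249.8   8.1]
top nose edges [101.   -7.7] [99.4  9.7]
side neck edges mouth [110.1  -3.8] [110.9  10.8] tray [247.8  -2.9] [251.   13.9]
side nose [ 90.1 -12.4] [89.2  5.4] bar [5.6 4.8]
[[154 144 145 146 145 148 146 148 124 104 100  97 100 103 102 104 102 103
   99 104 100  99  88  60  19  23]
 [156 149 151 147 148 149 149 148 123 103  99 101  98  98 102  99 103 102
  102  99 101 101  99  61  21  14]
 [156 153 145 146 146 147 145 147 125 100 101 102 100 103  98 100 100  99
  101  95 100 101  99  67  19  16]
 [152 144 144 148 147 144 145 148 137 114  98  96  97  95 102 102 101  99
   99 103  97  99 100  81  40   3]
 [111 132 144 149 149 152 146 150 146 121  96  98  97  99 100 100 102 100
   98  97 101  98  98  93  60  17]
 [ 87 127 133 144 151 151 147 149 148 127 101  95  97  98  99  97  98  99
   98  92  95  95  95  95  71  35]
 [ 93 125 129 143 155 149 150 151 151 142 119  95  99  95  96  97  98  98
   95  94  98  97  94  90  86  56]
 [100 130 137 145 152 150 145 144 150 149 121  93  98  95  98 100 100  97
   96 101  97  98 100  95  99  89]
 [123 139 141 146 151 151 136 128 117 116  96  82  84  91  96  94  93  97
   99 102  98  97  94 102  98 103]
 [144 144 122 116 118 131 142 140 139 138 113  89  86  85  84  79  79  80
   85  85  86  84  98  97  98  98]
 [146 143 135 128 131 117 116 121 133 138 120 101  96  95  93  89  94  88
   90  87  74  65  66  76  75  74]
 [143 142 144 145 145 135 128 112 108 103  90  78  80  81  80  86  85  89
   96  94  88  81  73  72  73  64]
 [144 141 141 143 143 143 144 136 128 108  88  85  89  87  85  83  76  70
   75  87  93  97  96  94  94  89]
 [143 141 140 141 140 144 144 141 142 129 111  95  95  95  95  90  89  84
   87  89  93  96 103  98  97 100]]
```

```bash
cat > prof.py <<'E'
from h import *
def prof(C,o,deg,x0,x1,ys,z):
    g=cv2.cvtColor(C[0],cv2.COLOR_BGR2GRAY).astype(np.float32); a=np.radians(deg)
    ex=np.array([np.cos(a),np.sin(a),0]); ey=np.array([-ex[1],ex[0],0]); o=np.array([o[0],o[1],0])
    P=lambda x,y:(o+ex*x+ey*y)/1000+[0,0,z]
    M=np.array([[proj(C,P(x,y)) for y in ys] for x in np.linspace(x0,x1,25)],np.float32)
    return cv2.remap(g,M[...,0],M[...,1],cv2.INTER_LINEAR).mean(0)
if __name__=="__main__":
    p,R,o=pose(); ys=np.arange(-20,21,2.); print(ys.astype(int).tolist())
    for n in("top","side"):
        C=cam(n)
        for nm,a,b,z in(("neck",115,135,.056),("neck2",228,242,.056),("bar",22,36,.059),("shoe",45,80,.052),("nose",88,97,.052)):
            print(n,nm,prof(C,p,87.6,a,b,ys,z).astype(int).tolist())
E
python3 prof.py
```

```text
[-20, -18, -16, -14, -12, -10, -8, -6, -4, -2, 0, 2, 4, 6, 8, 10, 12, 14, 16, 18, 20]
top neck [153, 154, 155, 155, 156, 153, 140, 117, 89, 72, 70, 75, 81, 86, 100, 125, 144, 152, 154, 152, 146]
top neck2 [154, 155, 155, 156, 156, 154, 140, 118, 90, 68, 69, 73, 79, 88, 105, 126, 144, 151, 154, 150, 144]
top bar [44, 50, 58, 65, 72, 80, 87, 93, 96, 97, 97, 96, 83, 70, 67, 74, 87, 94, 96, 96, 95]
top shoe [100, 100, 99, 98, 99, 99, 99, 101, 103, 103, 102, 94, 90, 96, 101, 100, 92, 87, 90, 96, 100]
top nose [149, 148, 148, 147, 146, 146, 148, 149, 150, 151, 149, 147, 148, 146, 134, 121, 114, 121, 133, 139, 142]
side neck [178, 179, 179, 179, 179, 176, 159, 125, 83, 61, 61, 68, 77, 86, 104, 136, 165, 177, 178, 175, 166]
side neck2 [179, 180, 179, 179, 178, 175, 158, 119, 71, 45, 39, 42, 50, 60, 86, 129, 165, 179, 179, 174, 160]
side bar [87, 87, 87, 87, 85, 85, 82, 78, 76, 75, 75, 72, 65, 53, 43, 42, 51, 66, 79, 84, 84]
side shoe [88, 88, 87, 86, 85, 87, 89, 92, 94, 94, 88, 74, 66, 73, 86, 88, 76, 60, 58, 70, 79]
side nose [100, 106, 113, 119, 120, 120, 125, 130, 135, 137, 136, 135, 136, 136, 124, 98, 66, 57, 69, 94, 124]
```

Both cameras agree: the slot is parallel to the tool, centred about 2 mm to the jig's +y side. I'll shift 2 mm, lower and slide in.

Emit:
{"method": "drive_tool", "body": {"series": [-1, 0, -2, 2, 0, 0, 0, -1, 0, 0, 3, 0, 0, 0, -1, 0, 0, 0, 0, 0, 0, -1, 0, 0, 0, 0, 0, 0]}}

```text
t: 6.92
eef_pos: [0.5874, -0.1254, 0.0636]
tool_rot: [-0.0, 0.722, 0.692, -0.0]
contact_force: [-0.1, 0.9, -2.1]
gripper_width: 0.109
```

```bash
python3 prof.py; python3 -c "
from h import *
plan((588,-125.7,62),87.6,1)"
```

```text
[-20, -18, -16, -14, -12, -10, -8, -6, -4, -2, 0, 2, 4, 6, 8, 10, 12, 14, 16, 18, 20]
top neck [155, 155, 156, 155, 150, 134, 110, 83, 70, 71, 75, 80, 88, 106, 130, 146, 153, 154, 151, 145, 140]
top neck2 [156, 156, 155, 155, 153, 136, 113, 84, 67, 70, 75, 80, 91, 108, 131, 148, 153, 153, 149, 142, 133]
top bar [41, 44, 46, 51, 59, 68, 78, 85, 91, 95, 98, 98, 93, 80, 70, 68, 78, 90, 93, 93, 91]
top shoe [99, 97, 96, 97, 98, 100, 100, 100, 101, 101, 103, 100, 92, 91, 95, 99, 97, 89, 87, 92, 98]
top nose [147, 145, 144, 145, 147, 148, 150, 150, 150, 150, 150, 150, 148, 144, 138, 128, 122, 121, 126, 132, 138]
side neck [179, 179, 179, 178, 173, 152, 113, 76, 64, 66, 71, 77, 88, 110, 143, 169, 178, 178, 174, 163, 147]
side neck2 [180, 180, 180, 179, 173, 150, 107, 63, 43, 41, 45, 51, 65, 96, 140, 171, 179, 178, 172, 156, 139]
side bar [86, 87, 87, 87, 86, 82, 80, 77, 76, 75, 75, 75, 73, 67, 57, 45, 43, 50, 64, 76, 81]
side shoe [88, 88, 87, 84, 82, 80, 83, 86, 88, 87, 85, 81, 72, 62, 63, 73, 78, 71, 60, 57, 66]
side nose [108, 114, 116, 112, 110, 117, 125, 126, 118, 108, 103, 105, 104, 103, 111, 119, 109, 83, 66, 75, 106]
t 7.03 at [ 587.5 -125.4   63.7] yaw 87.6 F [ 0.1 -0.2 -1.9] gw 0.109
[-0.2, 0.5, 1.7] [0.0001, 0.0, 0.0001]
```

Emit:
{"method": "drive_tool", "body": {"series": [-1, 4, 0, 0.7, 0, 0, 0, -1, 4, 0, 0, 0, 0, 0, -1, 4, 0, 0, 0, 0, 0, -1, 3, 0, 0, 0, 0, 0, -1, 0, 0, 0, 0, 0, 0]}}

```text
t: 7.65
eef_pos: [0.5881, -0.11, 0.063]
tool_rot: [-0.0, 0.722, 0.692, 0.0]
contact_force: [0.0, -0.2, -3.1]
gripper_width: 0.105
```

Emit:
{"method": "drive_tool", "body": {"series": [-1, 3, 0, 0, 0, 0, 0, -1, 3, 0, 0, 0, 0, 0, -1, 3, 0, 0, 0, 0, 0, -1, 0, 0, 0, 0, 0, 0, -1, 0, 0, 0.8, 0, 0, 0, -1, 0, 0, 0.8, 0, 0, 0, -1, 0, 0, 0, 0, 0, 0]}}

```text
t: 8.52
eef_pos: [0.5884, -0.1016, 0.0621]
tool_rot: [0.0, 0.722, 0.692, -0.0]
contact_force: [-2.6, 0.6, 5.7]
gripper_width: 0.106
```

Emit:
{"method": "drive_tool", "body": {"series": [-0.5, 0, 0, -0.8, 0, 0, 0, 0, 0, 0, 0, 0, 0, 0, 0.3, 0, 0, 0, 0, 0, 0, 0.3, 0, 0, 0, 0, 0, 0, 0.3, 0, 0, -30, 0, 0, 0, 0.3, 0, 0, -40, 0, 0, 0, 0.3, 0, 0, -30, 0, 0, 0, 0.3, 0, 0, 0, 0, 0, 0]}}

```text
t: 9.52
eef_pos: [0.5901, -0.1015, 0.1648]
tool_rot: [0.002, 0.722, 0.692, 0.002]
contact_force: [0.0, -0.8, 0.1]
gripper_width: 0.649
```

Run:
```python
from h import *
plan((588.2-.042*78,-101.6-78,160),87.6,4)
C={n:cam(n) for n in("top","side")}
a=cv2.resize(C["top"][0][150:215,290:395],None,fx=4,fy=4,interpolation=cv2.INTER_CUBIC)
b=cv2.resize(C["side"][0][130:240,245:355],None,fx=3.5,fy=3.5,interpolation=cv2.INTER_CUBIC)
h=max(a.shape[0],b.shape[0]); f=lambda i:cv2.copyMakeBorder(i,0,h-i.shape[0],0,0,0)
cv2.imwrite("pics/g.png",np.hstack([f(a),f(b)])); print(a.shape,b.shape)
```

```text
t 9.53 at [ 590.1 -101.5  164.8] yaw 87.59 F [ 0.  -0.8  0.1] gw 0.649
[-19.6, -0.5, 1.2] [0.0013, 0.0001, -0.0]
[-19.6, -0.5, 1.2] [0.0013, 0.0001, -0.0]
[-19.6, -0.5, 1.2] [0.0013, 0.0001, -0.0]
[-19.6, -0.5, 1.2] [0.0013, 0.0001, -0.0]
(260, 420, 3) (385, 385, 3)
```

View pics/g.png

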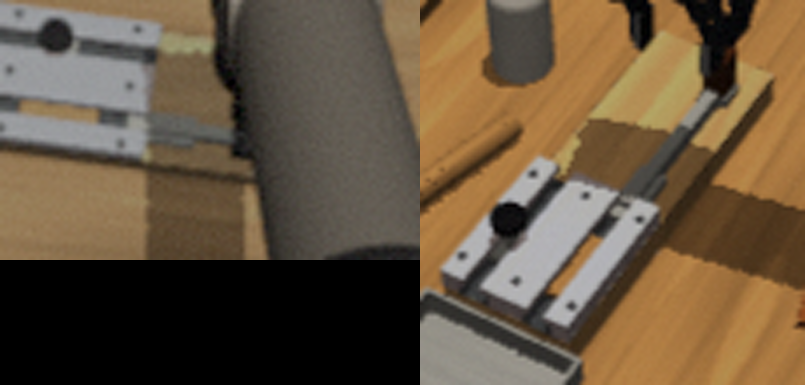

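Emit:
{"method": "drive_tool", "body": {"series": [0.5, -19.6, -0.5, 1, 0.001, 0, 0, 0.5, -19.6, -0.5, 1, 0.001, 0, 0, 0.5, -19.6, -0.5, 1, 0.001, 0, 0, 0.5, -19.6, -0.5, 1, 0.001, 0, 0, 0.5, 0, 0, 0, 0, 0, 0]}}

```text
t: 10.25
eef_pos: [0.5826, -0.1826, 0.1579]
tool_rot: [-0.001, 0.723, 0.691, -0.002]
contact_force: [-0.4, 0.4, 0.6]
gripper_width: 0.75
```

Run:
```python
from h import *
plan((584.9,-179.6,83),87.6,4)
C=cam("side"); 
for z in(.045,.09):print(proj(C,(.5849,-.1796,z)))
hsv=cv2.cvtColor(C[0],cv2.COLOR_BGR2HSV)
cv2.imwrite("pics/hh.png",cv2.resize(C[0][100:200,280:400],None,fx=5,fy=5,interpolation=cv2.INTER_CUBIC))
```

```text
t 10.25 at [ 582.6 -182.6  157.9] yaw 87.38 F [-0.4  0.4  0.6] gw 0.75
[0.8, 0.6, 18.7] [-0.0011, 0.0002, -0.001]
[0.8, 0.6, 18.7] [-0.0011, 0.0002, -0.001]
[0.8, 0.6, 18.7] [-0.0011, 0.0002, -0.001]
[0.8, 0.6, 18.7] [-0.0011, 0.0002, -0.001]
[330.24478267 154.89039615]
[330.5701726  144.34101758]
```

View pics/hh.png

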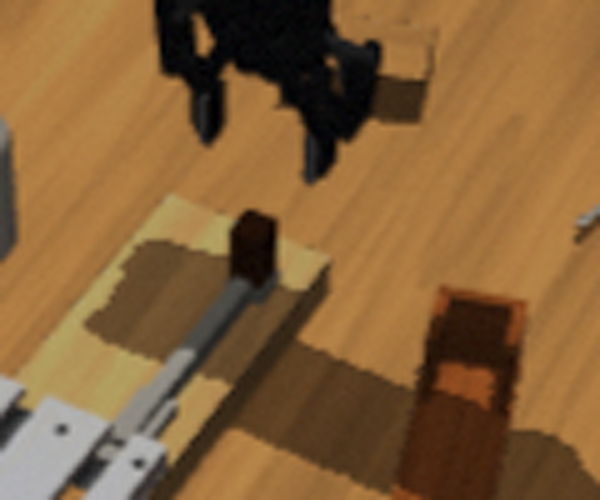

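The handle top appears at pixel (331,144), matching the prediction (330.6,144.3), and the fingers straddle it. Descend and grip.

Emit:
{"method": "drive_tool", "body": {"series": [0.5, 0.8, 0.6, 18.7, -0.001, 0, 0, 0.5, 0.8, 0.6, 18.7, -0.001, 0, 0, 0.5, 0.8, 0.6, 18.7, -0.001, 0, 0, 0.5, 0.8, 0.6, 18.7, -0.001, 0, 0, 0.5, 0, 0, 0, 0, 0, 0, 0, 0, 0, 0, 0, 0, 0, -1, 0, 0, 0, 0, 0, 0, -1, 0, 0, 0, 0, 0, 0, -1, 0, 0, 0, 0, 0, 0, -1, 0, 0, 0, 0, 0, 0], "force": 60}}

```text
t: 11.55
eef_pos: [0.586, -0.1768, 0.0843]
tool_rot: [0.001, 0.722, 0.692, 0.0]
contact_force: [-0.7, -0.3, 6.0]
gripper_width: 0.268
```

```bash
python3 -c "
from h import *
plan((584.9,-179.6,83),87.6,1)
for n in('top','side'):
  C=cam(n); print([ (n,proj(C,p).round(1)) for p in ((.5926,-.0167,.045),)])"
```

```text
t 11.55 at [ 586.  -176.8   84.3] yaw 87.6 F [-0.7 -0.3  6. ] gw 0.268
[-2.9, -1.0, 1.3] [0.0015, 0.0005, 0.0001]
[('top', array([326.1, 180.9]))]
[('side', array([303.5, 188.3]))]
```

Emit:
{"method": "drive_tool", "body": {"series": [-1, 4, 0, -0.5, 0, 0, 0, -1, 7, 0, 0, 0, 0, 0, -1, 7, 0, 0, 0, 0, 0, -1, 7, 0, 0, 0, 0, 0, -1, 7, 0, 0, 0, 0, 0, -1, 7, 0, 0, 0, 0, 0]}}

```text
t: 12.4
eef_pos: [0.5875, -0.1378, 0.0844]
tool_rot: [0.001, 0.722, 0.692, -0.0]
contact_force: [-0.3, -4.2, 5.3]
gripper_width: 0.27
```

Emit:
{"method": "drive_tool", "body": {"series": [-1, 8, 0, 0, 0, 0, 0, -1, 8, 0, 0, 0, 0, 0, -1, 8, 0, 0, 0, 0, 0, -1, 8, 0, 0, 0, 0, 0, -1, 8, 0, 0, 0, 0, 0, -1, 8, 0, 0, 0, 0, 0, -1, 8, 0, 0, 0, 0, 0, -1, 8, 0, 0, 0, 0, 0]}}

```text
t: 13.4
eef_pos: [0.59, -0.0739, 0.0843]
tool_rot: [0.001, 0.722, 0.692, -0.0]
contact_force: [-0.3, -5.3, 6.3]
gripper_width: 0.27
```

Run:
```python
from h import *
plan((584.9+.042*149,-176.8+149,84),87.6,1)
C={n:cam(n) for n in("top","side")}
a=cv2.resize(C["top"][0][140:205,235:345],None,fx=3.6,fy=3.6,interpolation=cv2.INTER_CUBIC)
b=cv2.resize(C["side"][0][150:275,215:335],None,fx=3.3,fy=3.3,interpolation=cv2.INTER_CUBIC)
h=max(a.shape[0],b.shape[0]); f=lambda i:cv2.copyMakeBorder(i,0,h-i.shape[0],0,0,0)
cv2.imwrite("pics/i.png",np.hstack([f(a),f(b)]))
```

```text
t 13.4 at [590.  -73.9  84.3] yaw 87.58 F [-0.3 -5.3  6.3] gw 0.27
[46.1, -0.8, 0.3] [0.0008, 0.0011, -0.0003]
```

View pics/i.png

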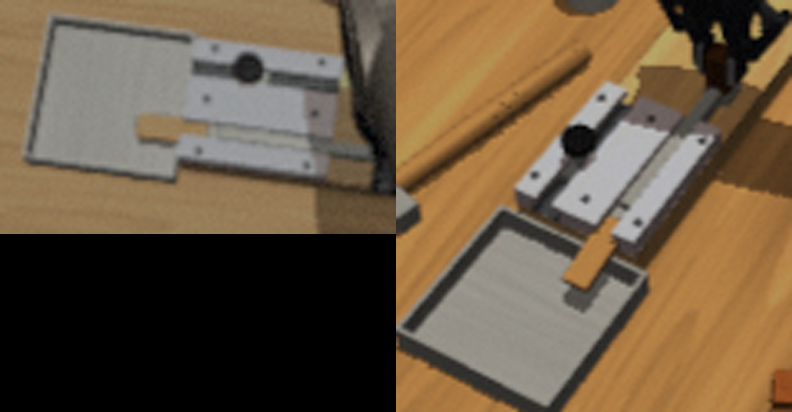

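Offcut is moving out over the tray, nut untouched. Continue about 46 mm, slowing near the rails.

Emit:
{"method": "drive_tool", "body": {"series": [-1, 8, 0, 0, 0, 0, 0, -1, 8, 0, 0, 0, 0, 0, -1, 8, 0, 0, 0, 0, 0, -1, 7, 0, 0, 0, 0, 0, -1, 5, 0, 0, 0, 0, 0, -1, 3, 0, 0, 0, 0, 0, -1, 2, 0, 0, 0, 0, 0, -1, 0, 0, 0, 0, 0, 0]}}

```text
t: 14.5
eef_pos: [0.5917, -0.0329, 0.0843]
tool_rot: [0.0, 0.722, 0.692, -0.0]
contact_force: [-0.1, -3.8, 6.5]
gripper_width: 0.267
```

Emit:
{"method": "drive_tool", "body": {"series": [-1, 1, 0, 0, 0, 0, 0, -1, 1, 0, 0, 0, 0, 0, -1, 0, 0, 0, 0, 0, 0]}}

```text
t: 14.88
eef_pos: [0.5917, -0.0312, 0.0843]
tool_rot: [0.001, 0.722, 0.692, -0.0]
contact_force: [-0.0, -5.2, 6.6]
gripper_width: 0.266
```

Emit:
{"method": "drive_tool", "body": {"series": [-1, 1, 0, 0, 0, 0, 0, -1, 1, 0, 0, 0, 0, 0, -1, 0, 0, 0, 0, 0, 0]}}

```text
t: 15.25
eef_pos: [0.5918, -0.0293, 0.0843]
tool_rot: [0.001, 0.722, 0.692, -0.0]
contact_force: [0.2, -4.5, 6.5]
gripper_width: 0.269
```

Emit:
{"method": "drive_tool", "body": {"series": [-1, 1, 0, 0, 0, 0, 0, -1, 1, 0, 0, 0, 0, 0, -1, 0, 0, 0, 0, 0, 0]}}

```text
t: 15.62
eef_pos: [0.5918, -0.0292, 0.0843]
tool_rot: [0.001, 0.722, 0.692, -0.001]
contact_force: [-0.3, -9.2, 7.3]
gripper_width: 0.271
```

Emit:
{"method": "drive_tool", "body": {"series": [-1, 1, 0, 0, 0, 0, 0, -1, 1, 0, 0, 0, 0, 0, -1, 0, 0, 0, 0, 0, 0]}}

```text
t: 16.0
eef_pos: [0.5918, -0.0292, 0.0843]
tool_rot: [0.002, 0.723, 0.691, -0.002]
contact_force: [-1.4, -12.9, 8.9]
gripper_width: 0.272
```

Emit:
{"method": "drive_tool", "body": {"series": [-1, 1, 0, 0, 0, 0, 0, -1, 1, 0, 0, 0, 0, 0, -1, 0, 0, 0, 0, 0, 0]}}

```text
t: 16.38
eef_pos: [0.5919, -0.029, 0.0843]
tool_rot: [0.003, 0.723, 0.691, -0.003]
contact_force: [-0.9, -17.3, 9.3]
gripper_width: 0.268
```

The TCP has stalled while the force climbs, so the handle is against the rails. Unload, release, lift.

Emit:
{"method": "drive_tool", "body": {"series": [-1, -4.5, 0, 0, 0, 0, 0, -1, 0, 0, 0, 0, 0, 0, -0.2, 0, 0, 0, 0, 0, 0, 0.3, 0, 0, 0, 0, 0, 0, 0.3, 0, 0, 0, 0, 0, 0, 0.3, 0, 0, 0, 0, 0, 0, 0.3, 0, 0, -25, 0, 0, 0, 0.3, 0, 0, -40, 0, 0, 0, 0.3, 0, 0, -50, 0, 0, 0, 0.3, -40, 0, -40, 0, 0, 0, 0.3, -50, 0, 0, 0, 0, 0, 0.3, -50, 0, 0, 0, 0, 0]}}

```text
t: 17.88
eef_pos: [0.586, -0.1683, 0.2398]
tool_rot: [0.001, 0.721, 0.692, 0.0]
contact_force: [0.2, -1.0, -0.5]
gripper_width: 0.647
```

Emit:
{"method": "drive_tool", "body": {"series": [0.3, -50, 0, 0, 0, 0, 0, 0.3, -30, 0, 0, 0, 0, 0, 0.3, 0, 0, 0, 0, 0, 0, 0.3, 0, 0, 0, 0, 0, 0]}}

```text
t: 18.38
eef_pos: [0.5827, -0.2455, 0.2388]
tool_rot: [-0.0, 0.721, 0.693, 0.0]
contact_force: [-0.4, 0.2, -0.2]
gripper_width: 0.651
```

Run:
```python
from h import *
plan((0,0,0),87.6,1)
C={n:cam(n) for n in("top","side")}
a=cv2.resize(C["top"][0][140:205,235:345],None,fx=3.6,fy=3.6,interpolation=cv2.INTER_CUBIC)
b=cv2.resize(C["side"][0][150:275,215:335],None,fx=3.3,fy=3.3,interpolation=cv2.INTER_CUBIC)
h=max(a.shape[0],b.shape[0]); f=lambda i:cv2.copyMakeBorder(i,0,h-i.shape[0],0,0,0)
cv2.imwrite("pics/j.png",np.hstack([f(a),f(b)]))
```

```text
t 18.38 at [ 582.7 -245.5  238.8] yaw 87.68 F [-0.4  0.2 -0.2] gw 0.651
[221.4, -592.1, 239.1] [-0.0001, -0.0011, 0.0014]
```

View pics/j.png

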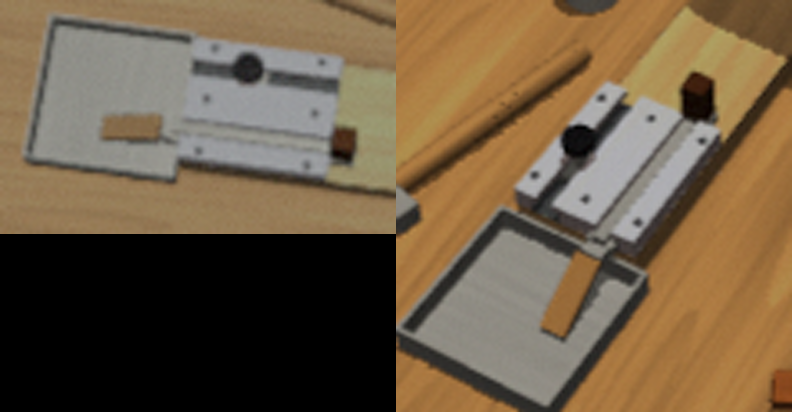

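Run:
```python
from h import *
a=np.radians(87.6);o=np.array([621.5,-37,0])
from h import *
for n,(x,y,w,h) in(("top",(235,140,45,65)),("side",(215,215,75,60))):
    C=cam(n); hsv=cv2.cvtColor(C[0],cv2.COLOR_BGR2HSV)[y:y+h,x:x+w]
    m=((hsv[...,1]>90)&(hsv[...,2]>90)).astype(np.uint8)
    k,l,st,ce=cv2.connectedComponentsWithStats(m)
    for i in range(1,k):
        if 30<st[i,4]<400:
            pts=np.argwhere(l==i)[:,::-1].astype(np.float32)+[x,y]; r=cv2.minAreaRect(pts.astype(np.float32))
            for z in(.013,.03):
                W=np.array([ray(C,p,z)*1000-o for p in cv2.boxPoints(r)]); J=np.c_[W[:,0]*np.cos(a)+W[:,1]*np.sin(a),-W[:,0]*np.sin(a)+W[:,1]*np.cos(a)]
                print(n,st[i],z,J.round(0).tolist(),"sides",np.linalg.norm(J[1]-J[0]).round(),np.linalg.norm(J[2]-J[1]).round())
```

```text
top [29 32 16  7 92] 0.013 [[240.0, 41.0], [244.0, 19.0], [191.0, 12.0], [188.0, 34.0]] sides 22.0 54.0
top [29 32 16  7 92] 0.03 [[237.0, 46.0], [241.0, 24.0], [189.0, 17.0], [185.0, 38.0]] sides 22.0 53.0
side [ 44  11  18  26 222] 0.013 [[246.0, 19.0], [164.0, 1.0], [164.0, 27.0], [246.0, 44.0]] sides 84.0 26.0
side [ 44  11  18  26 222] 0.03 [[255.0, 27.0], [174.0, 9.0], [174.0, 35.0], [255.0, 52.0]] sides 83.0 26.0
side [  0  38  37  22 382] 0.013 [[368.0, -32.0], [315.0, -73.0], [267.0, 11.0], [321.0, 49.0]] sides 66.0 97.0
side [  0  38  37  22 382] 0.03 [[375.0, -24.0], [323.0, -63.0], [276.0, 20.0], [329.0, 57.0]] sides 65.0 95.0
```

Run:
```python
from h import *
T=cam("top")[0][160:190,255:300]; S=cam("side")[0][210:260,245:300]
a=cv2.resize(T,None,fx=8,fy=8,interpolation=cv2.INTER_CUBIC);b=cv2.resize(S,None,fx=8,fy=8,interpolation=cv2.INTER_CUBIC)
h=b.shape[0]; a=cv2.copyMakeBorder(a,0,h-a.shape[0],0,0,0)
cv2.imwrite("pics/k.png",np.clip(np.hstack([a,b])*1.3,0,255).astype(np.uint8))
```

```text
(no output)
```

View pics/k.png

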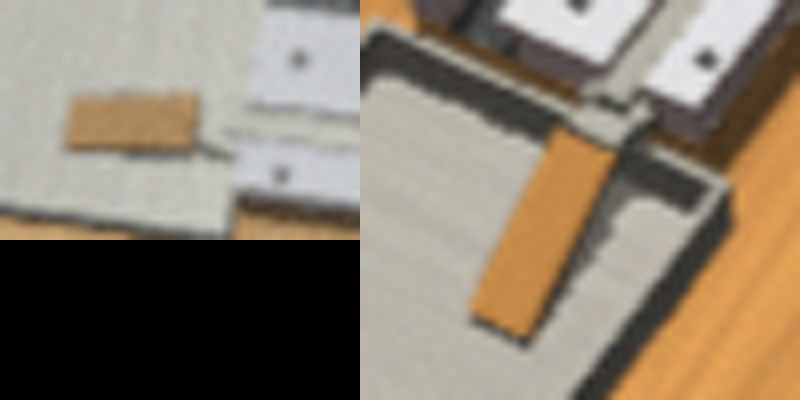

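Run:
```python
from h import *
T=cam("top");S=cam("side");a=np.radians(87.6);o=np.array([621.5,-37,0])
Pm=lambda C:C[1]@np.c_[C[2],C[3]]
for nm,t,s in(("tail far",(199,97),(560,128)),("tail near",(198,152),(615,150)),("head far",(72,97),(472,312)),("head near",(66,148),(527,335))):
    u=np.array([(t[0]+.5)/8-.5+255,(t[1]+.5)/8-.5+160]);v=np.array([(s[0]-360+.5)/8-.5+245,(s[1]+.5)/8-.5+210])
    X=cv2.triangulatePoints(Pm(T),Pm(S),u.reshape(2,1),v.reshape(2,1)).ravel();X=X[:3]/X[3]*1000;d=X-o
    print(nm,"jig",np.round([d[0]*np.cos(a)+d[1]*np.sin(a),-d[0]*np.sin(a)+d[1]*np.cos(a),X[2]],1),"reproj",(proj(T,X/1000)-u).round(1),(proj(S,X/1000)-v).round(1))
```

```text
tail far jig [184.7  19.9  46.6] reproj [-0. -0.] [0. 0.]
tail near jig [182.   42.   44.5] reproj [-0.1 -0.6] [0.5 0.2]
head far jig [245.5  20.1  13.4] reproj [0.  0.4] [-0.4 -0.1]
head near jig [244.3  42.7  14. ] reproj [0.  0.1] [-0.1 -0. ]
```

The offcut is out, but its tail is propped on the nose face (tail z≈46 mm, head on the tray floor). To mend this I'll retake the handle, draw the scraper back so the offcut drops, then push home again.

Run:
```python
from h import *
plan((591.3,-31,150),87.6,6)
```

```text
t 18.77 at [ 582.6 -246.5  239. ] yaw 87.65 F [-0.9  0.2 -0.5] gw 0.652
[35.9, -0.0, 14.8] [0.0, -0.0, 0.0001]
[35.9, -0.0, 14.8] [0.0, -0.0, 0.0001]
[35.9, -0.0, 14.8] [0.0, -0.0, 0.0001]
[35.9, -0.0, 14.8] [0.0, -0.0, 0.0001]
[35.9, -0.0, 14.8] [0.0, -0.0, 0.0001]
[35.9, -0.1, 14.8] [0.0, -0.0, 0.0001]
```

Emit:
{"method": "drive_tool", "body": {"series": [0.3, 35.9, 0, 14.8, 0, 0, 0, 0.3, 35.9, 0, 14.8, 0, 0, 0, 0.3, 35.9, 0, 14.8, 0, 0, 0, 0.3, 35.9, 0, 14.8, 0, 0, 0, 0.3, 35.9, 0, 14.8, 0, 0, 0, 0.3, 35.9, 0, 14.8, 0, 0, 0, 0.3, 0, 0, 0, 0, 0, 0, 0.3, 0, 0, 0, 0, 0, 0]}}

```text
t: 19.77
eef_pos: [0.5917, -0.0324, 0.1502]
tool_rot: [0.0, 0.722, 0.692, -0.0]
contact_force: [-0.4, -0.9, -0.2]
gripper_width: 0.646
```

Run:
```python
from h import *
plan((591.3,-31,84.3),87.6,4)
```

```text
t 19.77 at [591.7 -32.4 150.2] yaw 87.59 F [-0.4 -0.9 -0.2] gw 0.646
[0.4, -0.1, 16.5] [0.0, 0.0002, -0.0]
[0.4, -0.1, 16.5] [0.0, 0.0002, -0.0]
[0.4, -0.1, 16.5] [0.0, 0.0002, -0.0]
[0.3, -0.1, 16.5] [0.0, 0.0002, -0.0]
```

Emit:
{"method": "drive_tool", "body": {"series": [0.3, 0, 0, 16.5, 0, 0, 0, 0.3, 0, 0, 16.5, 0, 0, 0, 0.3, 0, 0, 16.5, 0, 0, 0, 0.3, 0, 0, 16, 0, 0, 0, 0.3, 0, 0, 0, 0, 0, 0, -1, 0, 0, 0, 0, 0, 0, -1, 0, 0, 0, 0, 0, 0, -1, 0, 0, 0, 0, 0, 0, -1, 0, 0, 0, 0, 0, 0, -1, 0, 0, 0, 0, 0, 0]}}

```text
t: 21.02
eef_pos: [0.5921, -0.0318, 0.0854]
tool_rot: [0.001, 0.722, 0.692, 0.0]
contact_force: [-0.6, 0.3, 5.4]
gripper_width: 0.275
```

Emit:
{"method": "drive_tool", "body": {"series": [-1, -20, 0, 0, 0, 0, 0, -1, -15, 0, 0, 0, 0, 0, -1, 0, 0, 0, 0, 0, 0, -1, 0, 0, 0, 0, 0, 0]}}

```text
t: 21.52
eef_pos: [0.5909, -0.0692, 0.0854]
tool_rot: [0.001, 0.722, 0.691, 0.0]
contact_force: [-0.3, -2.3, 5.8]
gripper_width: 0.276
```

```bash
cat > off.py <<'E'
from h import *
a=np.radians(87.6);o=np.array([621.5,-37,0])
for n,(x,y,w,h) in(("top",(235,160,45,35)),("side",(252,215,40,50))):
    C=cam(n); hsv=cv2.cvtColor(C[0],cv2.COLOR_BGR2HSV)[y:y+h,x:x+w]
    m=((hsv[...,1]>90)&(hsv[...,2]>90)).astype(np.uint8); k,l,st,ce=cv2.connectedComponentsWithStats(m)
    for i in range(1,k):
        if 40<st[i,4]<400:
            r=cv2.minAreaRect((np.argwhere(l==i)[:,::-1]+[x,y]).astype(np.float32))
            W=np.array([ray(C,p,.013)*1000-o for p in cv2.boxPoints(r)]); J=np.c_[W[:,0]*np.cos(a)+W[:,1]*np.sin(a),-W[:,0]*np.sin(a)+W[:,1]*np.cos(a)]
            print(n,st[i,4],J.round(0).tolist(),"sides",np.linalg.norm(J[1]-J[0]).round(),np.linalg.norm(J[2]-J[1]).round())
plan((0,0,0),87.6,1)
E
python3 off.py
```

```text
top 98 [[245.0, 41.0], [245.0, 19.0], [186.0, 21.0], [186.0, 43.0]] sides 22.0 59.0
side 281 [[174.0, 18.0], [148.0, 65.0], [244.0, 124.0], [269.0, 80.0]] sides 53.0 113.0
side 189 [[245.0, 19.0], [173.0, 19.0], [178.0, 44.0], [250.0, 43.0]] sides 72.0 26.0
t 21.62 at [590.9 -69.3  85.4] yaw 87.49 F [ 1.  -2.1  5.1] gw 0.27
[43.4, -593.5, 84.1] [0.002, 0.0018, -0.002]
```

```bash
sed -i 's/\[...,2\]>90/[...,2]>50/' off.py; python3 off.py
python3 - <<'E'
from h import *
C=cam("top"); print(C[0][170:182,262:288,0]); print(C[0][170:182,262:288,2])
E
```

```text
top 98 [[245.0, 42.0], [246.0, 20.0], [187.0, 21.0], [186.0, 42.0]] sides 21.0 59.0
side 371 [[152.0, -52.0], [102.0, 36.0], [244.0, 124.0], [290.0, 43.0]] sides 101.0 167.0
side 199 [[246.0, 19.0], [173.0, 19.0], [179.0, 45.0], [251.0, 44.0]] sides 73.0 27.0
t 21.73 at [590.9 -69.2  85.4] yaw 87.49 F [ 0.6 -2.4  6.3] gw 0.267
[43.5, -593.5, 84.1] [0.002, 0.0018, -0.0018]
[[139 135 136 135 137 138 141 141 137 139 137 140 143 138 136 143 140 138
  138 143 142 142 141 144 154 158]
 [137 127 121 131 137 137 139 139 137 136 134 140 141 139 141 139 141 141
  141 143 142 139 143 146 152 157]
 [138 121 106 105 114 116 117 112 120 125 132 140 142 141 140 142 141 141
  141 146 140 145 140 136 138 144]
 [126 109  98  87  94  91  90  92  99 103 112 120 117 114 120 124 128 135
  138 144 142 142 144 122 104  96]
 [124 101  88  87  87  88  81  88  88  89  91  95  97  89  98  98 100 107
  114 119 119 134 136 112  79  72]
 [118  92  85  90  90  88  88  87  88  87  87  87  84  89  89  87  91  88
   90  93  91 128 138 112  82  72]
 [113  92  87  93  89  90  90  88  87  91  88  87  86  87  90  87  88  
[... 1192 characters left out ...]
51 152 149
  152 150 126 138 146 117  81  74]
 [136 145 151 154 152 151 151 151 149 151 151 149 151 149 151 151 152 148
  152 152 134 136 148 117  81  80]
 [138 141 149 150 148 150 149 154 150 151 151 151 149 152 150 150 150 151
  152 148 135 140 150 145 130 123]
 [125 113 118 132 144 146 148 151 146 151 153 153 149 150 152 154 149 152
  152 141 139 143 151 152 148 146]
 [134 125 133 125 128 126 116 117 116 121 127 138 149 149 150 151 149 150
  145 127 138 150 147 152 152 154]
 [142 143 145 139 135 136 131 131 128 133 129 128 121 111 110 113 115 124
  132 117 132 144 146 154 156 154]
 [142 141 146 143 145 145 146 144 145 148 143 139 133 129 128 130 129 139
  132 135 141 147 148 155 154 153]]
```

The offcut now lies flat in the tray (x≈176–246; the top window had clipped its tail). Push the scraper home again.

Emit:
{"method": "drive_tool", "body": {"series": [-1, 8, 0, 0, 0, 0, 0, -1, 8, 0, 0, 0, 0, 0, -1, 8, 0, 0, 0, 0, 0, -1, 6, 0, 0, 0, 0, 0, -1, 4, 0, 0, 0, 0, 0, -1, 2, 0, 0, 0, 0, 0, -1, 1, 0, 0, 0, 0, 0, -1, 0, 0, 0, 0, 0, 0]}}

```text
t: 22.78
eef_pos: [0.5924, -0.0333, 0.0854]
tool_rot: [0.002, 0.723, 0.691, -0.0]
contact_force: [-0.7, -5.0, 6.8]
gripper_width: 0.273
```

Emit:
{"method": "drive_tool", "body": {"series": [-1, 1.5, 0, 0, 0, 0, 0, -1, 1.5, 0, 0, 0, 0, 0, -1, 0, 0, 0, 0, 0, 0]}}

```text
t: 23.15
eef_pos: [0.5925, -0.0316, 0.0854]
tool_rot: [0.002, 0.723, 0.691, -0.001]
contact_force: [-0.8, -8.3, 7.8]
gripper_width: 0.269
```

Emit:
{"method": "drive_tool", "body": {"series": [-1, 1.5, 0, 0, 0, 0, 0, -1, 1.5, 0, 0, 0, 0, 0, -1, 0, 0, 0, 0, 0, 0]}}

```text
t: 23.52
eef_pos: [0.5925, -0.0315, 0.0854]
tool_rot: [0.003, 0.724, 0.69, -0.002]
contact_force: [-1.0, -13.0, 9.0]
gripper_width: 0.269
```

Emit:
{"method": "drive_tool", "body": {"series": [-1, -3.5, 0, 0, 0, 0, 0, -1, 0, 0, 0, 0, 0, 0, -0.2, 0, 0, 0, 0, 0, 0, 0.3, 0, 0, 0, 0, 0, 0, 0.3, 0, 0, 0, 0, 0, 0, 0.3, 0, 0, 0, 0, 0, 0, 0.3, 0, 0, -25, 0, 0, 0, 0.3, 0, 0, -40, 0, 0, 0, 0.3, 0, 0, -50, 0, 0, 0, 0.3, -40, 0, -40, 0, 0, 0, 0.3, -50, 0, 0, 0, 0, 0, 0.3, -50, 0, 0, 0, 0, 0]}}

```text
t: 25.02
eef_pos: [0.5859, -0.1684, 0.2405]
tool_rot: [0.001, 0.721, 0.693, 0.0]
contact_force: [0.1, -0.5, -0.3]
gripper_width: 0.644
```

Emit:
{"method": "drive_tool", "body": {"series": [0.3, -50, 0, 0, 0, 0, 0, 0.3, -30, 0, 0, 0, 0, 0, 0.3, 0, 0, 0, 0, 0, 0, 0.3, 0, 0, 0, 0, 0, 0]}}

```text
t: 25.52
eef_pos: [0.5827, -0.2456, 0.2394]
tool_rot: [-0.0, 0.721, 0.693, 0.0]
contact_force: [0.4, -0.3, 0.2]
gripper_width: 0.649
```

```bash
sed -i 's/160,45,35/160,50,35/' off.py; python3 off.py
python3 - <<'E'
from h import *
C=cam("top"); S=cam("side")
cv2.imwrite("pics/l.png",np.vstack([cv2.resize(C[0][140:205,235:345],None,fx=4,fy=4),cv2.resize(S[0][150:275,215:325],None,fx=4,fy=4)[:340]]))
# dark handle centroid
for X,(x,y,w,h) in((C,(315,165,30,25)),(S,(295,160,45,35))):
    g=X[0][y:y+h,x:x+w].max(2); m=(g<65).astype(np.uint8); k,l,st,ce=cv2.connectedComponentsWithStats(m); 
    for i in range(1,k):
        if st[i,4]>12: c=ce[i]+[x,y]; print(st[i],c.round(1), (ray(X,c,.08)*1000).round(1)[:2])
E
```

```text
top 101 [[245.0, 42.0], [245.0, 20.0], [180.0, 22.0], [180.0, 44.0]] sides 22.0 66.0
side 326 [[153.0, 5.0], [127.0, 52.0], [244.0, 124.0], [269.0, 80.0]] sides 54.0 138.0
side 200 [[246.0, 19.0], [172.0, 19.0], [178.0, 45.0], [251.0, 44.0]] sides 74.0 27.0
t 25.62 at [ 582.9 -245.   239.7] yaw 87.76 F [ 0.5 -0.4 -0.3] gw 0.65
[221.8, -592.1, 239.8] [0.0001, -0.0009, 0.0029]
[12 15  6  5 20] [329.6 182. ] [580.3 -29.3]
[ 15   1  30  34 138] [326.8 178.7] [534.7 -53.6]
[  6  12  10  15 112] [305.9 179.5] [587.2 -22.5]
```

```bash
python3 -c "
from station import bot
print(bot.hand_in())"
```

```text
the job is handed in; nothing more can be done
None
```

I handed the job in at about 26 s of the 48 s allowed: the offcut is in the steel tray and the scraper lies in the slot with its handle against the rails. Hand-in gives no verdict.

**What I did:**
- I lifted the scraper out of the cradle by the middle of its bar and laid it on the landing with its nose in mouth_a, where the offcut was stuck. Then I let go.
- I took it by the handle and pushed until the arm stopped moving and the force climbed.
- A check then showed the offcut out of the slot but with its tail propped on the scraper's nose. I took the handle again, drew back about 35 mm so the offcut dropped flat, and pushed fully home again before releasing.

**Last checks:**
- **Offcut:** both views fit it lying flat in the tray, at about x 176–246 mm in jig coordinates. The two views differ by a few mm at the tail, which is within what I'd expect from pixel size.
- **Scraper:** the second push stopped at the same point as the first, with about 13 N. The handle measured within about 6 mm of where it should be against the rails (the top view was within 1 mm).
- **Clamp nut:** it looked unmoved in the last picture I could view, taken before the mending push. After that push I checked only by numbers, because the picture limit was reached, and those did not include the nut or the bystanders. The gripper did not go near them.
- **Forces:** the readings at the end of each move, which are the only ones I saw, never passed about 20 N.

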